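# Book the spirometer back in

## Task

Book the spirometer back in: lay it flat, screen up, in the open drawer without dropping it, and push the drawer fully shut. Then lift the bar code reader from its cradle and carry it over the clutter, without touching the drawer unit with it, until its window is centred about 3 cm above the label on top of the unit, reader upright and its wide head lined up with the label's long side. Leave the mug and the bottle alone, and finish while still holding the reader there, motionless and touching nothing.

Things in the scene. Friction and masses are not known exactly. Their poses are not given: they have to be found in the camera images.
- spirometer_center (a point): Centre (half-way up) of the spirometer's main block, without the stub: a loose dark grey device, 46 mm (x) by 112 mm (y) by 28 mm high (z, up), about 0.12 kg, lying screen up on the table to one side of the drawer unit. A white round turbine stub, 36 mm across, stands 18 mm above the block, 34 mm from the centre towards +y (46 mm high over all). Grip it across its 46 mm.
- drawer (a joint): How far the unit's top drawer is open, in m: 0 is fully shut, 0.18 its stop; it starts 0.15 to 0.165 open. It slides shut along the unit's +x, with about 1 N of friction, and stays where it is left; nothing latches it.
- drawer_floor (a point): Centre of the top drawer's inner floor, 83 mm above the table, moving with the drawer; axes as the unit's (+x closes, z up). Inside: 217 mm (x) by 230 mm (y), walls 48 mm high above this floor; the front panel stands 58 mm above it, outer face at x = -122 mm here, 14 mm thick with the tray wall. Open by q, only the part in front of x = q - 122 mm (in this frame) is uncovered by the unit's top.
- drawer_lip (a point): Middle of the outer edge of the finger lip on the top drawer's front, moving with the drawer, axes as the unit's: a ledge 100 mm wide (y), 8 mm thick, jutting 18 mm out of the front panel. This point is 117 mm above the table, 29 mm below the unit's top. Push it (or the panel) towards +x to shut the drawer.
- unit: The desktop drawer unit, grey with white drawer fronts, fixed to the table: 260 mm deep (x), 260 mm wide (y), 146 mm high; origin under its centre on the table, x pointing from its front (the drawers, facing the robot) to its back. The lower drawer stays shut. A fixed open carton of white tubes, 80 by 150 mm, stands on the rear of its top, from x = 30 mm on, up to 202 mm above the table.
- unit_label (a point): Centre of the white bar code label on the unit's flat top, 75 mm in front of the unit's centre, 146 mm above the table: 70 mm long along its y, 40 mm along its x (axes as the unit's); the black bars run along x, side by side along y.
- reader_center (a point): Centre (half-way up) of the bar code reader, a loose light grey wand standing nose down in its cradle, 116 mm tall, about 0.17 kg; 58 mm above its window. The handle, from 46 mm above the window to the top, is 28 mm (x) by 38 mm (y): grip it across the 28 mm, about 35 mm below its top. The head, the lowest 30 mm, is 32 mm (x) by 76 mm (y). z is up. Either way round reads the label.
- reader_window (a point): Centre of the reader's window at its very bottom, looking down (it reads by itself when held still over a label); axes as the reader's (z up the handle, y along the wide head and the beam).
- reader: The whole reader; its origin is the window centre.
- cradle: The reader's black desk cradle, fixed to the table: base 95 mm (x) by 125 mm (y) by 12 mm with an open pocket, walls up to 44 mm above the table, holding the reader's head with 3 mm of play; the window rests on the base, 12 mm above the table. Origin under its centre, axes as the reader's. The reader comes out straight up, free after 32 mm.
- mug: Bystander: white mug, 80 mm across, 92 mm high, handle on one side; origin under its centre.
- sanitizer: Bystander: clear hand sanitizer bottle, 56 mm across, 150 mm high; origin under its centre.
- spirometer: The whole spirometer; its origin is the centre of its underside, 14 mm below the centre point above.
Mind the look-alikes: they are no part of the job. Leave any yellow look-alike of the reader alone.

How it is judged:
On the way, in this order (a step that is already met when the one before it is completed fails the run):
1. the spirometer lies flat, screen up, in the top drawer and is let go (x of spirometer_center in the frame of drawer_floor between -0.095 and 0.095 m and y of spirometer_center in the frame of drawer_floor between -0.1 and 0.1 m and z of spirometer_center in the frame of drawer_floor between 0.004 and 0.024 m and angle between spirometer_center's own z axis and vertical below 0.15 rad and contact force between the fingers and spirometer below 0.1 N and linear speed of spirometer below 0.05 m/s), for 0.2 s.
2. the drawer is fully shut with the spirometer in it (value of joint drawer below 0.006 m and x of spirometer_center in the frame of drawer_floor between -0.095 and 0.095 m and y of spirometer_center in the frame of drawer_floor between -0.1 and 0.1 m and z of spirometer_center in the frame of drawer_floor between 0.004 and 0.024 m and angle between spirometer_center's own z axis and vertical below 0.15 rad), for 0.2 s.
At the end, for the whole second after the job is handed in: Drawer within 6 mm of shut, spirometer flat in it; reader held still, touching nothing else, window 15-45 mm above the label, within 12 mm of its centre each way, 0.14 rad of upright, head within 0.16 rad of its long side; mug and bottle upright within 25 mm of their places (all of step 2 and x of reader_window in the frame of unit_label between -0.012 and 0.012 m and y of reader_window in the frame of unit_label between -0.012 and 0.012 m and z of reader_window in the frame of unit_label between 0.015 and 0.045 m and angle between reader_window's own z axis and vertical below 0.14 rad and angle between the y axis of reader_window and the y axis of unit_label, either way round below 0.16 rad and contact force between the fingers and reader above 1 N and contact force between reader and unit below 0.1 N and contact force between reader and cradle below 0.1 N and contact force between reader and mug below 0.1 N and contact force between reader and sanitizer below 0.1 N and linear speed of reader below 0.02 m/s and angular speed of reader below 0.15 rad/s and distance of each of mug, sanitizer from where it was at the start of the episode below 0.025 m and angle between each of mug, sanitizer's own z axis and vertical below 0.2 rad); the arm keeps its last pose, push and grip.
It fails at once if the spirometer was dropped (falling faster than 0.7 m/s out of the fingers) (contact force between the fingers and spirometer below 0.02 N and linear speed of spirometer above 0.7 m/s).
It fails at once if the reader knocked against the drawer unit (over 2 N) (contact force between reader and unit above 2 N).
It fails at once if the mug or the bottle was pushed away or knocked over (distance of any of mug, sanitizer from where it was at the start of the episode above 0.025 m or angle between any of mug, sanitizer's own z axis and vertical above 0.35 rad).
It also fails if it takes over 72 s, if anything falls off the work surface, if the arm or the gripper's body presses on something with over 40 N, if the wrist force passes 120 N, or if a joint passes its speed limit or range.

## Robot

A 7-joint arm with a two-finger parallel gripper is mounted at the origin on the work surface. World frame = base frame: x ahead of the robot, y to its left, z up, the work surface at z = 0. Lengths are in m, angles in rad, forces in N, time in s.
With the tool pointing down it reaches from about 0.4 to 0.85 m from the base axis. Payload 4.5 kg.
Tool frame: the origin (TCP) lies on the centre line of the jaws, within the pads' length; the fingertips stand 8 mm ahead of it and the grasp point (between the pads) lies 11 mm behind it; z points along the fingers, x is the direction in which the jaws open and shut, and the axes are right-handed (so a half turn about z gives the same grasp; the last joint's range is limited). The gripper opens to 88 mm and grips with 3 to 60 N. Pads are 18 mm wide; open, the fingers measure 123 mm over their backs; the gripper's body (75 mm by 187 mm) begins 45 mm behind the grasp point.
Start: joints at [1.267, 0.689, -0.195, 1.565, 0.157, 0.902, -0.215], TCP at [0.207, -0.59, 0.209] pointing down, gripper open.
Joint ranges: [-3.01, 3.01], [-0.46, 2.08], [-1.47, 1.51], [0.13, 2.56], [-1, 4.14], [0.04, 2.09], [-2.66, 2.66]. Speed limits (rad/s): [2.57, 2.57, 3.14, 3.14, 3.14, 3.14, 3.14].

## Interface

Orientations are given as a unit quaternion [x, y, z, w].
In Python, from plant import r gives the robot as it stands.
- The arm moves only by the shell command python3 -m pendant 'ROWS' [FORCE]. ROWS is JSON, a list of rows, each a list of 3 entries, a list of its own where there are three numbers: the turn, a rotation vector about the tool's x, y, z in rad, then the shift along the tool's x, y, z in m, then the opening, from 0 (shut) to 1 (fully open). In form: [[[wx, wy, wz], [tx, ty, tz], claw], ...]. A call has 1 to 10 rows; each row is the pose to reach, as a shift and turn from the pose commanded when the call began, along the tool's axes at that moment; what a row does not reach only later rows make up. A row lasts 1/10 s, in which the tool goes at most 50 mm and 8.59 degrees, less where a joint would pass 70% of its speed; a pose out of reach is approached as far as the arm can. A call with a gripper value outside its range is refused whole. The fingers move at their own pace and stop on an object; FORCE is the grip in N (left out, the last holds). Time passes only in rows, so rows that repeat a pose let the fingers close. It gives the time, the measured TCP pose, the force and the opening at its end, in the units of the state.
- r.get_state(): the state, without advancing time (a new reading comes with each control period).
- r.snapshot(name): name is "scene" or "top"; returns a dict with "image" (480x640x3 uint8, red, green, blue), "mtx" (3x3 intrinsics, pixels), "dist" ([k1, k2, p1, p2, k3] as OpenCV has them; the pictures are not rectified), "R" (3x3) and "t" (3): a world point X has camera coordinates R X + t. Camera axes: x right, y down, z forward; pixel columns grow to the right and rows downward; lengths in m; the calibration is good to about 2 mm. A picture is of the moment at which its call begins. There is no depth.
- r.finish_job(): hands the job in, once; it reports no verdict.
The state is a dict: "clock": time; "q": joint angles; "qd": joint speeds; "joint_torque": joint torques, N m; "tool_pos": TCP position; "eef_rot": TCP orientation; "contact_force": force on the tool from outside, world axes, zero at the start; "moment": the same for the moment, N m; "opening": opening from 0.0 (shut) to 1.0 (fully open).
Only numpy, scipy, OpenCV 4.12 (cv2) and the standard library are available. Lean on these libraries where they do the work, as an engineer would, in place of code of your own. Each camera call takes 0.05 s, during which the arm holds its last target. There are 200 camera calls.

## Working session

There is one attempt and no reset: what is moved stays moved. The work goes in short steps, Python scripts to look and compute and a shell command to move; the robot and the scene stay as the last step left them, time stands still between calls to the robot, and variables do not carry over. Pictures are saved under pics/ and viewed, about 8 in all and at most 12, crops included, and the job is handed in when it is done.

```bash
mkdir -p pics; ls; cat > h.py <<'E'
import numpy as np, cv2
from plant import r
def snap(cam,name):
    s=r.snapshot(cam); im=cv2.cvtColor(np.asarray(s["image"]),cv2.COLOR_RGB2BGR)
    cv2.imwrite(f"pics/{name}.png",im)
    np.savez(f"{name}.npz",**{k:np.asarray(s[k]) for k in("mtx","dist","R","t")})
    return im
def ray(name,px):
    c=np.load(f"{name}.npz"); u=cv2.undistortPoints(np.array([[px]],float),c["mtx"],c["dist"])[0,0]
    R,t=c["R"],c["t"].ravel(); return -R.T@t, R.T@np.array([u[0],u[1],1.])
def atz(name,px,z):
    o,d=ray(name,px); return o+d*(z-o[2])/d[2]
def proj(name,X):
    c=np.load(f"{name}.npz"); return cv2.projectPoints(np.array(X,float).reshape(-1,1,3),cv2.Rodrigues(c["R"])[0],c["t"].ravel(),c["mtx"],c["dist"])[0][:,0]
E
python3 - <<'E'
from h import *
a=snap("scene","s0");b=snap("top","t0")
for n in("s0","t0"):print(ray(n,(320,240)))
s=r.get_state();print({k:np.round(s[k],3) for k in s})
E
```

```text
pics
(array([ 1.20079295, -0.19623342,  0.80455262]), array([-0.65199349,  0.20832943, -0.7291453 ]))
(array([0.38621317, 0.01582208, 1.11821132]), array([ 0.16721346,  0.00797247, -0.98591231]))
{'clock': np.float64(0.1), 'q': array([ 1.267,  0.69 , -0.195,  1.566,  0.157,  0.902, -0.215]), 'qd': array([ 0.001, -0.003, -0.   , -0.003, -0.001, -0.002,  0.001]), 'joint_torque': array([-3.0000e-03, -5.2849e+01, -1.2720e+00, -1.5384e+01, -5.3000e-02,
        2.0000e-03,  0.0000e+00]), 'tool_pos': array([ 0.207, -0.589,  0.209]), 'eef_rot': array([ 0.816, -0.578, -0.001, -0.   ]), 'contact_force': array([0.281, 0.292, 0.184]), 'moment': array([ 0.005,  0.007, -0.012]), 'opening': np.float64(1.001)}
```

View pics/s0.png

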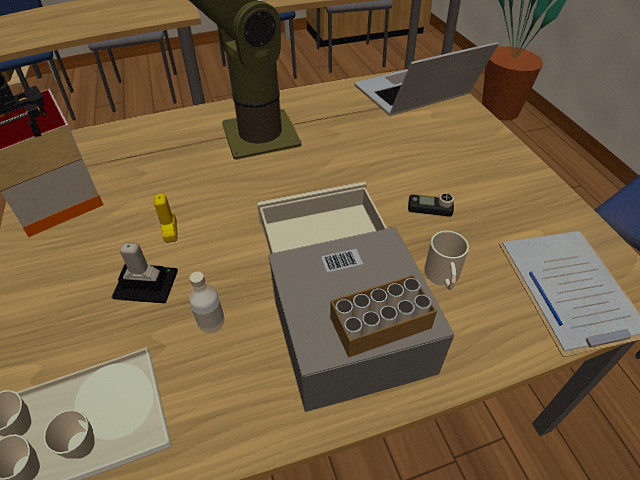

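View pics/t0.png

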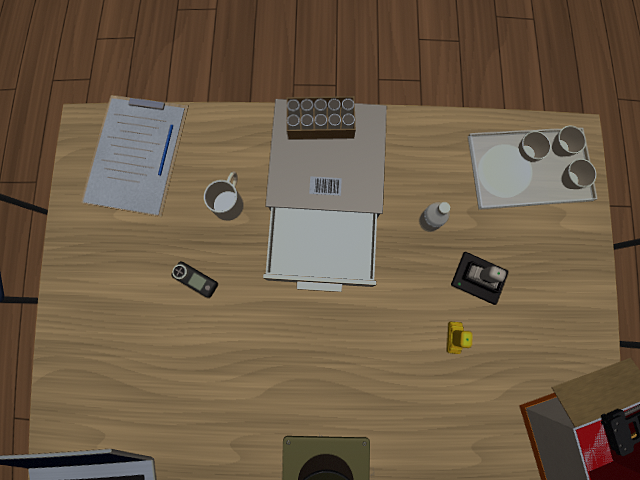

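Candidates in the top view: the spirometer is the dark device at (194,279) and nothing else looks like it. For the reader there is a grey wand in the black cradle at (482,274) and a yellow look-alike at (460,338), so I choose the grey one. The mug is at (222,196), the bottle at (436,215) and the drawer at (320,245). One close crop to check.

```bash
python3 - <<'E'
import cv2,numpy as np
b=cv2.imread("pics/t0.png")
f=lambda x,y,w,h,k:cv2.resize(b[y:y+h,x:x+w],None,fx=k,fy=k,interpolation=cv2.INTER_CUBIC)
A=f(160,250,70,60,5);B=f(440,240,80,70,5);C=f(255,170,140,130,5)
# canvas 750x~? : A top-left(350x300) B (400x350)
cv=np.zeros((350,750,3),np.uint8);cv[:300,:350]=A;cv[:350,350:]=B
cv2.imwrite("pics/c1.png",cv);cv2.imwrite("pics/c2.png",cv2.resize(C,(700,600)) if 0 else f(255,170,140,120,5))
E
```

```text
(no output)
```

View pics/c1.png

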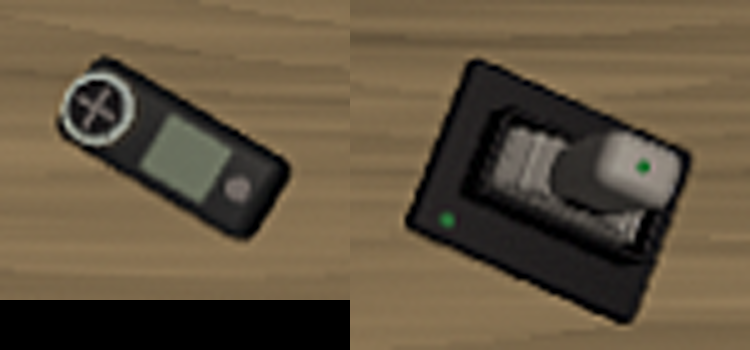

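View pics/c2.png

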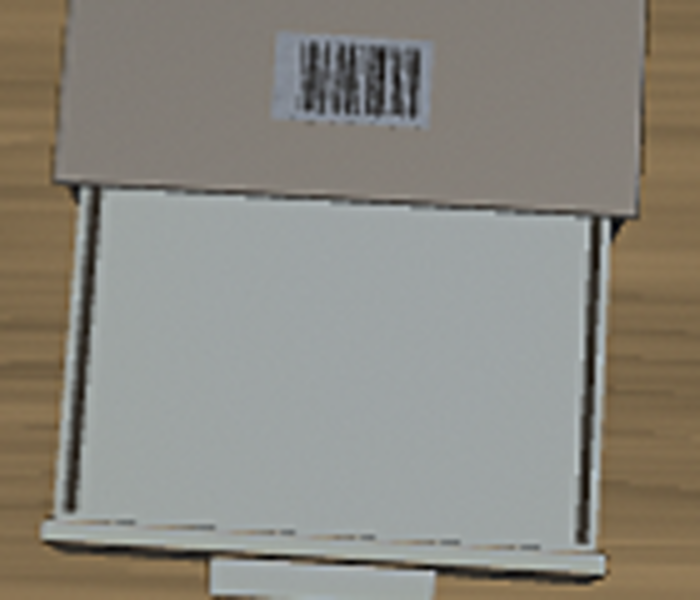

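The crops confirm it: the spirometer lies screen up with its white stub at the upper left, the grey wand stands in the black cradle, and the label, drawer front and lip are clearly visible. Now the positions.

```bash
cat > m.py <<'E'
from h import *
A=lambda p,z:atz("t0",(p[0]/5+160,p[1]/5+250),z)[:2]
B=lambda p,z:atz("t0",((p[0]-350)/5+440,p[1]/5+240),z)[:2]
C=lambda p,z:atz("t0",(p[0]/5+255,p[1]/5+170),z)[:2]
def st(n,P):
    P=np.array(P);print(n,"ctr",P.mean(0).round(4),"sides",[np.linalg.norm(P[i]-P[i-1]).round(4) for i in range(len(P))],"ang",[np.round(np.degrees(np.arctan2(*(P[i]-P[i-1])[::-1])),1) for i in range(len(P))])
st("spiro",[A(p,.024) for p in [(103,57),(290,170),(245,240),(58,120)]])
s=A((97,108),.046);b=A((237,188),.028);sc=A((185,160),.028);print("stub",s,"screen",sc,"btn",b,"dir",np.degrees(np.arctan2(*(s-b)[::-1])))
st("cradle",[B(p,.012) for p in [(475,60),(690,155),(630,325),(407,225)]])
print("handle top",B((640,165),.128))
st("label",[C(p,.146) for p in [(277,32),(434,42),(429,130),(272,118)]])
st("topfront",[C(p,.146) for p in [(57,182),(637,215)]])
st("panel",[C(p,.141) for p in [(42,540),(605,577)]])
st("lip",[C(p,.121) for p in [(212,594),(433,602)]])
print("mug",atz("t0",(222,196),.092),"san",atz("t0",(444,208),.15), atz("t0",(432,224),.0))
E
python3 m.py
```

```text
spiro ctr [0.4688 0.3283] sides [np.float64(0.0376), np.float64(0.1098), np.float64(0.0399), np.float64(0.1114)] ang [np.float64(-33.0), np.float64(-118.9), np.float64(149.5), np.float64(59.8)]
stub [0.48464701 0.36039382] screen [0.46204238 0.32092511] btn [0.44913382 0.29457227] dir 61.651473499002535
cradle ctr [ 0.4857 -0.3742] sides [np.float64(0.0904), np.float64(0.1182), np.float64(0.0913), np.float64(0.1213)] ang [np.float64(-23.8), np.float64(-112.9), np.float64(158.1), np.float64(66.7)]
handle top [ 0.48728962 -0.37446795]
label ctr [0.673  0.0137] sides [np.float64(0.0398), np.float64(0.0703), np.float64(0.0407), np.float64(0.0698)] ang [np.float64(-1.8), np.float64(-92.7), np.float64(177.5), np.float64(86.6)]
topfront ctr [0.6191 0.0155] sides [np.float64(0.2564), np.float64(0.2564)] ang [np.float64(87.8), np.float64(-92.2)]
panel ctr [0.4606 0.0227] sides [np.float64(0.2438), np.float64(0.2438)] ang [np.float64(87.4), np.float64(-92.6)]
lip ctr [0.4449 0.0228] sides [np.float64(0.0971), np.float64(0.0971)] ang [np.float64(89.0), np.float64(-91.0)]
mug [0.66069312 0.25658367 0.092     ] san [ 0.62761278 -0.2492697   0.15      ] [ 0.62255325 -0.2582413   0.        ]
```

```bash
cat > to.py <<'E'
import sys
from h import *
from scipy.spatial.transform import Rotation as Ro
# usage: to.py x y z yaw_deg (tool x direction, tool down) [xyzyaw ...]; prints turn and shift in current tool axes
s=r.get_state();R=Ro.from_quat(s["eef_rot"]);p=np.array(s["tool_pos"])
print("t",round(float(s["clock"]),2),"p",p.round(4),"yaw",np.degrees(np.arctan2(*R.as_matrix()[1::-1,0])).round(1),"F",np.round(s["contact_force"],1),"open",round(float(s["opening"]),3),"q",np.round(s["q"],2))
v=np.array(sys.argv[1:],float).reshape(-1,4)
for x,y,z,a in v:
    T=Ro.from_euler("z",a,degrees=True)*Ro.from_euler("x",180,degrees=True)
    print("turn",(R.inv()*T).as_rotvec().round(3),"shift",R.inv().apply(np.array([x,y,z])-p).round(4))
E
python3 to.py .48 -.1 .3 -50 .468 .33 .16 -29.5
```

```text
t 0.1 p [ 0.2069 -0.5891  0.2085] yaw -70.6 F [0.3 0.3 0.2] open 1.001 q [ 1.27  0.69 -0.19  1.57  0.16  0.9  -0.22]
turn [-0.     0.002 -0.36 ] shift [-0.3711 -0.4198 -0.0909]
turn [-0.     0.002 -0.718] shift [-0.7805 -0.551   0.0497]
```

```bash
python3 -m pendant '[[[0,0,-0.1],[-0.02,-0.02,-0.09],1],[[0,0,-0.36],[-0.371,-0.42,-0.09],1],[[0,0,-0.36],[-0.371,-0.42,-0.09],1],[[0,0,-0.36],[-0.371,-0.42,-0.09],1],[[0,0,-0.36],[-0.371,-0.42,-0.09],1],[[0,0,-0.36],[-0.371,-0.42,-0.09],1],[[0,0,-0.36],[-0.371,-0.42,-0.09],1],[[0,0,-0.36],[-0.371,-0.42,-0.09],1],[[0,0,-0.36],[-0.371,-0.42,-0.09],1],[[0,0,-0.36],[-0.371,-0.42,-0.09],1]]'; python3 to.py .48 -.1 .3 -50 .468 .33 .16 -29.5
```

```text
clock: 1.1
tool_pos: [0.4335, -0.183, 0.2918]
eef_rot: [0.906, -0.423, -0.0, 0.0]
contact_force: [1.0, -0.5, 0.4]
opening: 0.999
t 1.1 p [ 0.4335 -0.183   0.2918] yaw -50.0 F [ 1.  -0.5  0.4] open 0.999 q [ 0.55  0.39 -0.36  1.89  0.18  0.89 -0.77]
turn [ 0.     0.    -0.001] shift [-0.0337 -0.089  -0.0083]
turn [ 0.     0.    -0.358] shift [-0.371  -0.3561  0.1317]
```

```bash
python3 -m pendant '[[[0,0,-0.36],[-0.371,-0.356,0],1],[[0,0,-0.36],[-0.371,-0.356,0],1],[[0,0,-0.36],[-0.371,-0.356,0],1],[[0,0,-0.36],[-0.371,-0.356,0],1],[[0,0,-0.36],[-0.371,-0.356,0],1],[[0,0,-0.36],[-0.371,-0.356,0],1],[[0,0,-0.36],[-0.371,-0.356,0],1],[[0,0,-0.36],[-0.371,-0.356,0],1],[[0,0,-0.36],[-0.371,-0.356,0.07],1],[[0,0,-0.36],[-0.371,-0.356,0.07],1]]'
python3 -m pendant '[[[0,0,0],[0,0,0],1],[[0,0,0],[0,0,0],1],[[0,0,0],[0,0,0],1]]' >/dev/null; python3 to.py .468 .33 .07 -29.5 .468 .33 .012 -29.5
python3 - <<'E'
from h import *
im=snap("top","t1"); s2=snap("scene","s1")
a=cv2.resize(im[200:340,120:280],None,fx=2.5,fy=2.5,interpolation=cv2.INTER_CUBIC)
b=cv2.resize(s2[120:260,360:520],None,fx=2.5,fy=2.5,interpolation=cv2.INTER_CUBIC)
cv2.imwrite("pics/c3.png",np.hstack([a,b]))
E
```

```text
clock: 2.1
tool_pos: [0.4658, 0.3014, 0.239]
eef_rot: [0.967, -0.254, 0.001, -0.0]
contact_force: [1.3, -1.0, -0.0]
opening: 1.001
t 2.4 p [0.4661 0.2977 0.2397] yaw -29.5 F [0.5 0.2 0.9] open 0.997 q [-0.37  0.58 -0.47  1.74  0.32  0.9  -1.49]
turn [ 0.001 -0.001  0.   ] shift [-0.0145 -0.0292  0.1696]
turn [ 0.001 -0.001  0.   ] shift [-0.0145 -0.0293  0.2276]
```

View pics/c3.png

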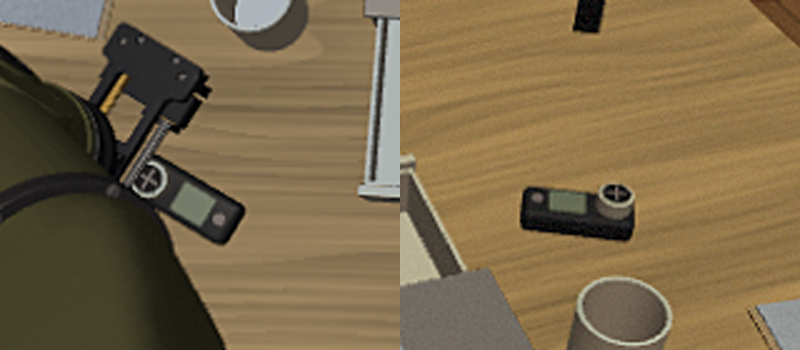

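```bash
python3 - <<'E'
from h import *
print("stub",atz("s1",(446.4,196.8),.046),"btn",atz("s1",(415.2,198.8),.028),"screen",atz("s1",(427.5,200.6),.028))
print(atz("s1",((520-400)/2.5+360,229/2.5+120),0.0),atz("s1",((634-400)/2.5+360,241/2.5+120),0.0))
E
```

```text
stub [0.48472171 0.36195867 0.046     ] btn [0.44914723 0.29640854 0.028     ] screen [0.46516952 0.32272768 0.028     ]
[4.59939819e-01 2.74968329e-01 1.11022302e-16] [0.51285986 0.3764128  0.        ]
```

Both cameras agree to about 2 mm on the stub, (0.485, 0.361), which puts the centre near (0.468, 0.331) with the jaws at -29°. Descending.

```bash
python3 -m pendant '[[[0,0,-0.01],[-0.015,-0.03,0.02],1],[[0,0,-0.01],[-0.015,-0.03,0.06],1],[[0,0,-0.01],[-0.015,-0.03,0.1],1],[[0,0,-0.01],[-0.015,-0.03,0.14],1],[[0,0,-0.01],[-0.015,-0.03,0.17],1],[[0,0,-0.01],[-0.015,-0.03,0.19],1],[[0,0,-0.01],[-0.015,-0.03,0.19],1]]' 25; python3 to.py .4685 .331 .012 -29
```

```text
clock: 3.2
tool_pos: [0.4667, 0.3303, 0.0477]
eef_rot: [0.968, -0.25, -0.001, 0.002]
contact_force: [-0.8, 0.4, 0.4]
opening: 0.999
t 3.2 p [0.4667 0.3303 0.0477] yaw -28.9 F [-0.8  0.4  0.4] open 0.999 q [-0.52  0.87 -0.31  1.84  0.5   0.52 -1.67]
turn [0.004 0.001 0.001] shift [ 0.0012 -0.0016  0.0357]
```

```bash
python3 -m pendant '[[[0,0,0],[0.001,-0.002,0.02],1],[[0,0,0],[0.001,-0.002,0.034],1],[[0,0,0],[0.001,-0.002,0.034],1],[[0,0,0],[0.001,-0.002,0.034],0.3],[[0,0,0],[0.001,-0.002,0.034],0.3],[[0,0,0],[0.001,-0.002,0.034],0.3],[[0,0,0],[0.001,-0.002,0.034],0.3],[[0,0,0],[0.001,-0.002,0.034],0.3],[[0,0,0],[0.001,-0.002,0.034],0.3]]' 25; python3 to.py
```

```text
clock: 4.1
tool_pos: [0.4691, 0.3341, 0.0155]
eef_rot: [0.969, -0.249, 0.0, -0.0]
contact_force: [1.0, -1.7, -0.6]
opening: 0.477
t 4.1 p [0.4691 0.3341 0.0155] yaw -28.8 F [ 1.  -1.7 -0.6] open 0.477 q [-0.54  0.92 -0.28  1.84  0.53  0.45 -1.69]
```

```bash
python3 -m pendant '[[[0,0,0],[0,0,-0.02],0.3],[[0,0,0],[0,0,-0.05],0.3],[[0,0,0],[0,0,-0.09],0.3],[[0,0,0],[0,0,-0.13],0.3],[[0,0,0],[0,0,-0.17],0.3],[[0,0,0],[0,0,-0.2],0.3],[[0,0,0],[0,0,-0.2],0.3],[[0,0,0],[0,0,-0.2],0.3]]'; python3 to.py .55 .2 .22 -60 .546 .02 .2 -92.5 .546 .02 .1 -92.5
python3 - <<'E'
from h import *
s2=snap("scene","s2")
cv2.imwrite("pics/c4.png",cv2.resize(s2[40:300,260:540],None,fx=2.2,fy=2.2,interpolation=cv2.INTER_CUBIC))
E
```

```text
clock: 4.9
tool_pos: [0.4691, 0.3339, 0.2156]
eef_rot: [0.969, -0.249, 0.0, -0.0]
contact_force: [-0.7, -0.6, -1.2]
opening: 0.3
t 4.9 p [0.4691 0.3339 0.2156] yaw -28.8 F [-0.7 -0.6 -1.2] open 0.3 q [-0.43  0.64 -0.46  1.7   0.35  0.88 -1.54]
turn [-0.001 -0.001  0.544] shift [ 0.1354  0.0783 -0.0043]
turn [-1.000e-03 -0.000e+00  1.111e+00] shift [0.2187 0.2379 0.0157]
turn [-1.000e-03 -0.000e+00  1.111e+00] shift [0.2186 0.2379 0.1157]
```

View pics/c4.png

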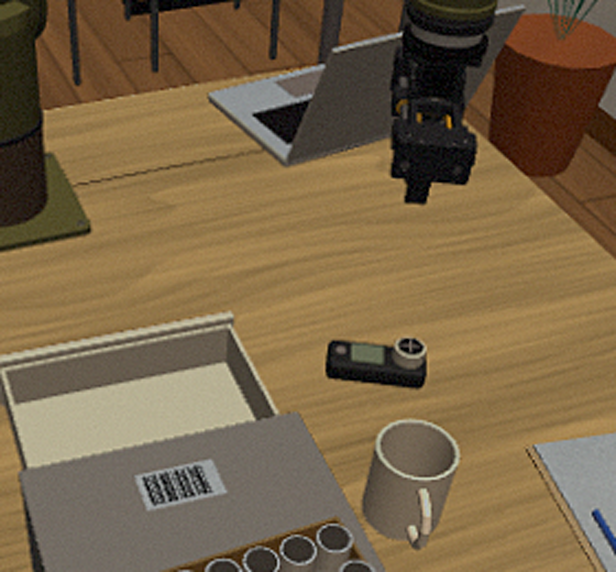

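The grip missed: the spirometer is unmoved, with its stub at (446,197). I'll check whether the reported TCP agrees with where the cameras see the gripper.

```bash
python3 - <<'E'
from h import *
p=r.get_state()["tool_pos"]
tip=p+np.array([0,0,-.008])
snap("top","t2")
print(proj("s2",[tip,p+np.array([0,0,.011])]),proj("t2",[tip]),proj("s2",[[.4685,.331,.014]]))
im=cv2.imread("pics/t2.png");s=cv2.imread("pics/s2.png")
a=cv2.resize(s[70:220,390:500],None,fx=3,fy=3,interpolation=cv2.INTER_CUBIC)
b=cv2.resize(im[190:340,120:270],None,fx=3,fy=3,interpolation=cv2.INTER_CUBIC)
cv2.imwrite("pics/c5.png",np.hstack([a,b]))
E
```

```text
[[444.44010789 141.19723889]
 [445.91879534 134.06204372]] [[167.66259591 271.94220082]] [[430.17620777 204.86533428]]
```

View pics/c5.png

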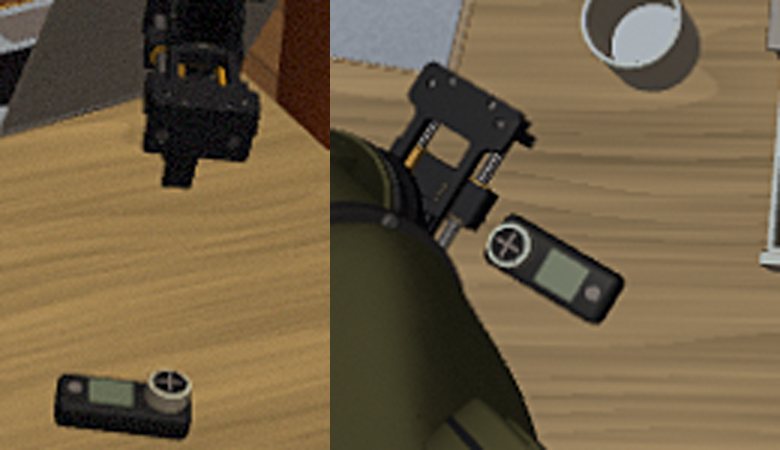

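```bash
python3 - <<'E'
from h import *
for z in (.28,.32,.36): print(z,proj("t2",[[.551,.289,z]]),proj("s2",[[.551,.289,z]]))
print("finger",proj("t2",[[.496,.319,.208]]),proj("s2",[[.496,.319,.208]]),proj("s2",[[.469+.013*.87,.334-.013*.48,.208]]))
print(np.load("t2.npz")["t"]-np.load("t0.npz")["t"],np.load("s2.npz")["t"]-np.load("s0.npz")["t"])
s=r.get_state();print(s["tool_pos"],s["q"])
# 2-ray triangulation of tip of near finger
def tri(n1,p1,n2,p2):
    o,d=ray(n1,p1);o2,d2=ray(n2,p2)
    A=np.c_[d,-d2];k=np.linalg.lstsq(A,o2-o,rcond=None)[0]
    print((o+d*k[0]).round(4),(o2+d2*k[1]).round(4))
# near-finger outer lower face, scene crop(177,187); top: finger outer lower edge crop(482,215)
tri("s2",(390+177/3,70+187/3),"t2",(120+(482-330)/3,190+212/3))
# plate end: corners scene? bottom centre of plate crop(205,160); top plate lower-visible centre (482,101)
tri("s2",(390+205/3,70+118/3),"t2",(120+(482-330)/3,190+101/3))
E
```

```text
0.28 [[180.62543773 225.6524113 ]] [[451.710866   137.25338379]]
0.32 [[173.95023959 221.30178776]] [[455.4707772  119.93557319]]
0.36 [[166.62783282 216.5225955 ]] [[459.40813372 101.59377147]]
finger [[175.16348633 258.71705944]] [[444.99067244 148.68972478]] [[444.96108835 144.00065769]]
[0. 0. 0.] [0. 0. 0.]
[0.46835979 0.33313609 0.21403616] [-0.42955091  0.6441623  -0.45905309  1.70419513  0.35283182  0.87923213
 -1.54028913]
[0.4911 0.324  0.2463] [0.4877 0.3161 0.2432]
[0.5455 0.2944 0.3393] [0.5431 0.2889 0.3369]
```

```bash
python3 - <<'E'
from h import *
c,s=np.cos(np.radians(-29.5)),np.sin(np.radians(-29.5))
for dz in (-.008,.01,.02,.03): print(dz,[proj("s1",[[.4661+d*c,.2977+d*s,.2397+dz]]).round(1).tolist() for d in (.044,.0615)])
E
python3 -m pendant '[[[0,0,0],[-0.0,-0.002,0.05],1],[[0,0,0],[-0.0,-0.002,0.09],1],[[0,0,0],[-0.0,-0.002,0.13],1],[[0,0,0],[0,-0.002,0.16],1],[[0,0,0],[0,-0.002,0.17],1],[[0,0,0],[0,-0.002,0.17],1],[[0,0,0],[0,-0.002,0.17],1]]'
python3 - <<'E'
from h import *
s=snap("scene","s3");t=snap("top","t3")
cv2.imwrite("pics/c6.png",np.hstack([cv2.resize(s[130:240,390:480],None,fx=5,fy=5,interpolation=cv2.INTER_CUBIC)]))
E
python3 to.py
```

```text
-0.008 [[[431.1, 145.5]], [[430.9, 150.3]]]
0.01 [[[432.4, 138.4]], [[432.2, 143.1]]]
0.02 [[[433.2, 134.3]], [[433.0, 139.1]]]
0.03 [[[433.9, 130.3]], [[433.8, 135.0]]]
clock: 5.7
tool_pos: [0.4703, 0.3363, 0.046]
eef_rot: [0.969, -0.249, 0.0, -0.0]
contact_force: [0.1, -0.6, 0.0]
opening: 0.912
t 5.8 p [0.4709 0.3366 0.0469] yaw -28.8 F [ 0.8 -0.   0.6] open 0.989 q [-0.51  0.88 -0.32  1.82  0.51  0.52 -1.68]
```

View pics/c6.png

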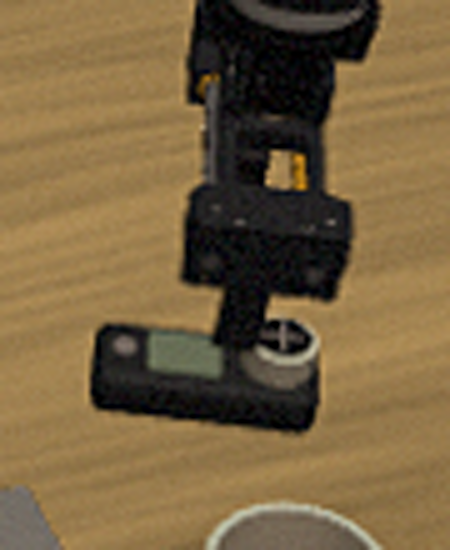

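```bash
python3 - <<'E'
from h import *
c,s=np.cos(np.radians(-28.8)),np.sin(np.radians(-28.8))
for dz in (-.008,.01,.02,.03): print(dz,[proj("s3",[[.4709+d*c,.3366+d*s,.0469+dz]]).round(1).tolist() for d in (.044,.0615)])
E
```

```text
-0.008 [[[434.0, 209.5]], [[433.9, 214.4]]]
0.01 [[[435.2, 204.0]], [[435.2, 208.9]]]
0.02 [[[435.9, 200.9]], [[435.9, 205.8]]]
0.03 [[[436.6, 197.8]], [[436.6, 202.7]]]
```

Both views consistently put the fingertips about 35 mm higher than the reported TCP implies, which explains the clean miss (the fingers closed above the block). I'll feel for the table in small steps to measure the offset.

```bash
python3 -m pendant '[[[0,0,0],[0.003,0.002,0.03],1],[[0,0,0],[0.003,0.002,0.05],1],[[0,0,0],[0.003,0.002,0.055],1],[[0,0,0],[0.003,0.002,0.055],1]]'; python3 -m pendant '[[[0,0,0],[0,0,0.003],1],[[0,0,0],[0,0,0.003],1]]';python3 -m pendant '[[[0,0,0],[0,0,0.003],1],[[0,0,0],[0,0,0.003],1]]'; python3 -m pendant '[[[0,0,0],[0,0,0.003],1],[[0,0,0],[0,0,0.003],1]]'; python3 to.py .4685 .331 -.02 -29
```

```text
clock: 6.2
tool_pos: [0.4719, 0.3329, -0.0091]
eef_rot: [0.969, -0.249, 0.0, -0.0]
contact_force: [0.4, -0.3, 0.7]
opening: 1.003
clock: 6.4
tool_pos: [0.4723, 0.3332, -0.0116]
eef_rot: [0.969, -0.249, 0.0, -0.001]
contact_force: [0.2, -0.5, -0.0]
opening: 0.998
clock: 6.6
tool_pos: [0.4718, 0.3326, -0.0154]
eef_rot: [0.969, -0.249, 0.0, -0.0]
contact_force: [-0.8, -0.8, 0.0]
opening: 0.999
clock: 6.8
tool_pos: [0.4716, 0.3324, -0.0189]
eef_rot: [0.969, -0.249, -0.0, 0.0]
contact_force: [-0.1, -0.1, -0.4]
opening: 0.998
t 6.8 p [ 0.4716  0.3324 -0.0189] yaw -28.8 F [-0.1 -0.1 -0.4] open 0.998 q [-0.55  0.98 -0.25  1.84  0.56  0.4  -1.72]
turn [0.001 0.    0.003] shift [-0.002   0.0027  0.0011]
```

```bash
for i in 1 2 3; do python3 -m pendant '[[[0,0,0],[0,0,0.003],1],[[0,0,0],[0,0,0.003],1]]' | grep -E "pos|force"; done
```

```text
tool_pos: [0.4715, 0.3324, -0.022]
contact_force: [0.7, -0.2, -0.0]
tool_pos: [0.4715, 0.3324, -0.025]
contact_force: [-1.1, 0.0, -0.3]
tool_pos: [0.4715, 0.3324, -0.0279]
contact_force: [0.4, -0.2, 0.8]
```

```bash
for i in 1 2; do python3 -m pendant '[[[0,0,0],[0,0,0.002],1],[[0,0,0],[0,0,0.002],1]]' | grep -E "pos|force"; done
python3 - <<'E'
from h import *
s=snap("scene","s4")
cv2.imwrite("pics/c7.png",np.hstack([cv2.resize(s[140:240,380:480],None,fx=5,fy=5,interpolation=cv2.INTER_CUBIC)]))
E
```

```text
tool_pos: [0.4718, 0.3326, -0.029]
contact_force: [-0.8, -0.9, 5.5]
tool_pos: [0.4719, 0.3327, -0.029]
contact_force: [-2.7, -3.5, 23.8]
```

View pics/c7.png

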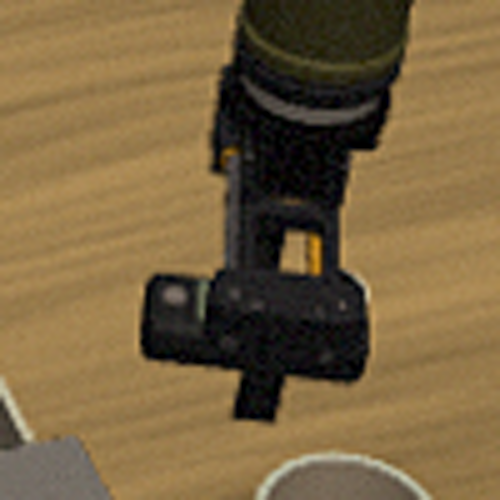

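The table is at reported z = -0.0285, so tip height = reported z + 0.0285 (a 36.5 mm offset). I'll back off about 5 mm and grip.

```bash
python3 -c "
from h import *
print(atz('s4',(431,222.5),0.003), 'expected', [.4719+.053*np.cos(np.radians(-28.8)), .3327+.053*np.sin(np.radians(-28.8))])"
python3 -m pendant '[[[0,0,0],[-0.002,0.002,-0.008],1],[[0,0,0],[-0.002,0.002,-0.008],1],[[0,0,0],[-0.002,0.002,-0.008],0.4],[[0,0,0],[-0.002,0.002,-0.008],0.4],[[0,0,0],[-0.002,0.002,-0.008],0.4],[[0,0,0],[-0.002,0.002,-0.008],0.4],[[0,0,0],[-0.002,0.002,-0.008],0.4],[[0,0,0],[-0.002,0.002,-0.008],0.4],[[0,0,0],[-0.002,0.002,-0.008],0.4],[[0,0,0],[-0.002,0.002,-0.008],0.4]]' 25; python3 to.py
```

```text
[0.51645196 0.30996863 0.003     ] expected [np.float64(0.5183442540423248), np.float64(0.30716705527260907)]
clock: 8.85
tool_pos: [0.4689, 0.3317, -0.0237]
eef_rot: [0.969, -0.249, -0.0, 0.0]
contact_force: [-0.0, 0.4, -1.2]
opening: 0.519
t 8.85 p [ 0.4689  0.3317 -0.0237] yaw -28.8 F [-0.   0.4 -1.2] open 0.519 q [-0.56  0.99 -0.24  1.85  0.57  0.38 -1.73]
```

Gripped (0.519 = 46 mm). Lifting.

```bash
python3 -m pendant '[[[0,0,0],[0,0,-0.01],0.4],[[0,0,0],[0,0,-0.03],0.4],[[0,0,0],[0,0,-0.06],0.4],[[0,0,0],[0,0,-0.1],0.4],[[0,0,0],[0,0,-0.14],0.4],[[0,0,0],[0,0,-0.18],0.4],[[0,0,0],[0,0,-0.2],0.4],[[0,0,0],[0,0,-0.2],0.4]]'; python3 to.py .546 .02 .176 -92.5 .546 .02 .09 -92.5
```

```text
clock: 9.65
tool_pos: [0.4705, 0.3333, 0.1802]
eef_rot: [0.969, -0.249, 0.002, -0.003]
contact_force: [1.0, -0.3, -1.4]
opening: 0.515
t 9.65 p [0.4705 0.3333 0.1802] yaw -28.8 F [ 1.  -0.3 -1.4] open 0.515 q [-0.44  0.68 -0.45  1.75  0.39  0.79 -1.58]
turn [-7.000e-03  1.000e-03  1.111e+00] shift [0.2172 0.2381 0.0032]
turn [-7.000e-03  1.000e-03  1.111e+00] shift [0.217  0.2386 0.0892]
```

```bash
python3 -m pendant '[[[0,0,0.06],[0.012,0.014,0],0.4],[[0,0,0.17],[0.034,0.038,0],0.4],[[0,0,0.28],[0.056,0.062,0],0.4],[[0,0,0.39],[0.078,0.085,0],0.4],[[0,0,0.5],[0.1,0.109,0],0.4],[[0,0,0.61],[0.122,0.133,0],0.4],[[0,0,0.73],[0.145,0.158,0],0.4],[[0,0,0.86],[0.17,0.186,0],0.4],[[0,0,0.99],[0.196,0.214,0],0.4],[[0,0,1.11],[0.217,0.238,0],0.4]]'; python3 -m pendant '[[[0,0,0],[0,0,0],0.4],[[0,0,0],[0,0,0],0.4]]' >/dev/null; python3 to.py .546 .02 .106 -92.5 .546 .02 .062 -92.5
python3 - <<'E'
from h import *
s=snap("scene","s5");t=snap("top","t5")
cv2.imwrite("pics/c8.png",np.hstack([cv2.resize(s[70:270,230:400],None,fx=2.3,fy=2.3,interpolation=cv2.INTER_CUBIC),cv2.resize(t[160:360,240:410],None,fx=2.3,fy=2.3,interpolation=cv2.INTER_CUBIC)]))
E
```

```text
clock: 10.65
tool_pos: [0.5427, 0.014, 0.1747]
eef_rot: [-0.688, 0.726, 0.0, -0.002]
contact_force: [0.4, 0.0, -1.7]
opening: 0.52
t 10.85 p [0.5427 0.0166 0.175 ] yaw -92.6 F [-0.4  0.6 -1.6] open 0.519 q [-0.01  0.63 -0.17  1.85  0.16  0.68 -1.89]
turn [ 0.004 -0.002 -0.002] shift [-0.0037 -0.0034  0.0689]
turn [ 0.004 -0.002 -0.002] shift [-0.0038 -0.0035  0.1129]
```

View pics/c8.png

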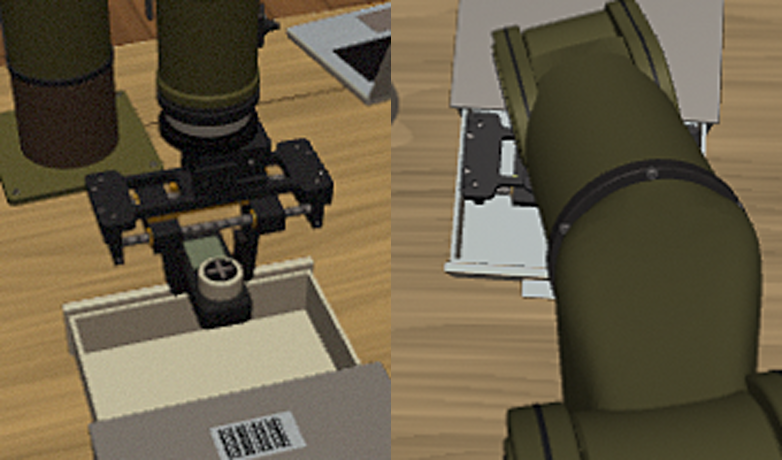

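The spirometer is held level above the open drawer, stub towards the unit (scene crop (220,270)). Floor contact is expected at reported z ≈ 0.059, so I'll lower to just above it and then feel for the floor.

```bash
python3 -m pendant '[[[0,0,0],[-0.004,-0.003,0.02],0.4],[[0,0,0],[-0.004,-0.003,0.045],0.4],[[0,0,0],[-0.004,-0.003,0.07],0.4],[[0,0,0],[-0.004,-0.003,0.09],0.4],[[0,0,0],[-0.004,-0.003,0.104],0.4],[[0,0,0],[-0.004,-0.003,0.109],0.4],[[0,0,0],[-0.004,-0.003,0.109],0.4]]' | grep -E "pos|force"; for i in 1 2; do python3 -m pendant '[[[0,0,0],[0,0,0.002],0.4],[[0,0,0],[0,0,0.002],0.4]]' | grep -E "pos|force"; done
```

```text
tool_pos: [0.5468, 0.0236, 0.0668]
contact_force: [-0.2, -0.5, -2.0]
tool_pos: [0.548, 0.0228, 0.066]
contact_force: [0.7, 0.2, -0.9]
tool_pos: [0.5477, 0.0225, 0.0637]
contact_force: [0.3, 0.3, -1.0]
```

```bash
for i in 1 ; do python3 -m pendant '[[[0,0,0],[0,0,0.002],0.4],[[0,0,0],[0,0,0.002],0.4]]' | grep -E "pos|force"; done
```

```text
tool_pos: [0.5475, 0.0225, 0.0613]
contact_force: [-0.2, -0.2, -0.9]
```

```bash
for i in 1 2; do python3 -m pendant '[[[0,0,0],[0,0,0.0015],0.4],[[0,0,0],[0,0,0.0015],0.4]]' | grep -E "pos|force"; done
```

```text
tool_pos: [0.5474, 0.0225, 0.0597]
contact_force: [-0.1, -0.5, -0.3]
tool_pos: [0.5485, 0.0225, 0.0592]
contact_force: [0.0, -0.1, 4.2]
```

Floor contact came at 0.0592, as predicted. Releasing and going up.

```bash
python3 -m pendant '[[[0,0,0],[0,0,0],0.55],[[0,0,0],[0,0,0],0.6],[[0,0,0],[0,0,0],0.7],[[0,0,0],[0,0,0],0.85],[[0,0,0],[0,0,0],0.85],[[0,0,0],[0,0,0],0.85],[[0,0,0],[0,0,0],0.85]]';python3 -m pendant '[[[0,0,0],[0,0,-0.02],0.85],[[0,0,0],[0,0,-0.05],0.85],[[0,0,0],[0,0,-0.09],0.85],[[0,0,0],[0,0,-0.13],0.85],[[0,0,0],[0,0,-0.17],0.3],[[0,0,0],[0,0,-0.19],0],[[0,0,0],[0,0,-0.19],0],[[0,0,0],[0,0,-0.19],0]]'
python3 to.py .395 .024 .25 -92.5 .395 .024 .07 -92.5
python3 - <<'E'
from h import *
s=snap("scene","s6");t=snap("top","t6")
cv2.imwrite("pics/c9.png",np.hstack([cv2.resize(s[160:280,230:400],None,fx=4,fy=4,interpolation=cv2.INTER_CUBIC)]))
E
```

```text
clock: 13.35
tool_pos: [0.5475, 0.0225, 0.0584]
eef_rot: [-0.692, 0.722, -0.0, -0.0]
contact_force: [0.4, 0.1, 0.1]
opening: 0.853
clock: 14.15
tool_pos: [0.5472, 0.0224, 0.2481]
eef_rot: [-0.692, 0.722, 0.0, -0.0]
contact_force: [0.2, -0.4, -0.8]
opening: 0.511
t 14.15 p [0.5472 0.0224 0.2481] yaw -92.4 F [ 0.2 -0.4 -0.8] open 0.511 q [-0.01  0.54 -0.19  1.75  0.13  0.86 -1.87]
turn [ 0.    -0.     0.001] shift [ 0.0049  0.1521 -0.0019]
turn [ 0.    -0.     0.001] shift [0.0048 0.152  0.1781]
```

View pics/c9.png

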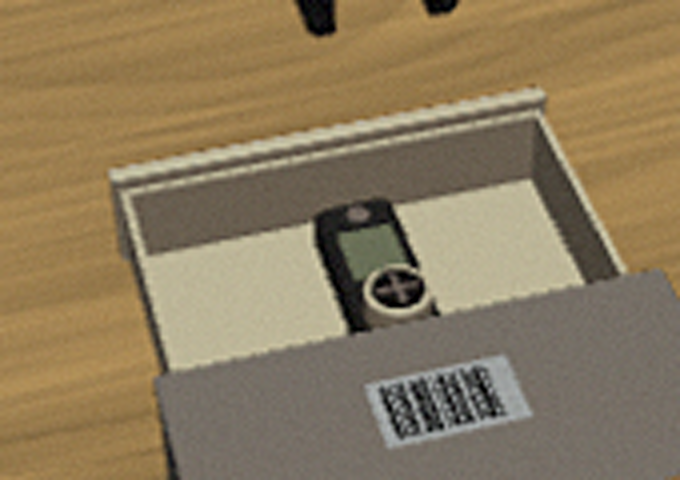

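The spirometer lies flat and screen up in the drawer (crop (370,270)). Next: closed fingers, down in front of the lip.

```bash
python3 -m pendant '[[[0,0,0],[0.004,0.04,0],0],[[0,0,0],[0.004,0.08,0],0],[[0,0,0],[0.004,0.12,0],0],[[0,0,0],[0.004,0.15,0],0],[[0,0,0],[0.004,0.15,0.04],0],[[0,0,0],[0.004,0.15,0.08],0],[[0,0,0],[0.004,0.15,0.12],0],[[0,0,0],[0.004,0.15,0.16],0],[[0,0,0],[0.004,0.15,0.178],0],[[0,0,0],[0.004,0.15,0.178],0]]' 20
python3 to.py .43 .022 .07 -92.5 .585 .014 .07 -92.5
```

```text
clock: 15.25
tool_pos: [0.395, 0.0247, 0.0677]
eef_rot: [-0.692, 0.722, 0.002, -0.003]
contact_force: [-0.6, 0.1, -0.8]
opening: 0.006
t 15.25 p [0.395  0.0247 0.0677] yaw -92.4 F [-0.6  0.1 -0.8] open 0.006 q [-0.16  0.73 -0.03  2.35  0.28  0.07 -2.07]
turn [ 0.007 -0.002  0.002] shift [ 0.0013 -0.0351 -0.0026]
turn [ 0.007 -0.002  0.002] shift [ 0.0029 -0.1903 -0.0037]
```

```bash
python3 -m pendant '[[[0,0,0],[0,-0.01,0],0],[[0,0,0],[0,-0.02,0],0],[[0,0,0],[0,-0.03,0],0],[[0,0,0],[0,-0.037,0],0],[[0,0,0],[0,-0.044,0],0],[[0,0,0],[0,-0.053,0],0],[[0,0,0],[0,-0.064,0],0],[[0,0,0],[0,-0.076,0],0],[[0,0,0],[0,-0.09,0],0],[[0,0,0],[0,-0.104,0],0]]'
python3 to.py
```

```text
clock: 16.25
tool_pos: [0.5016, 0.0203, 0.0705]
eef_rot: [-0.692, 0.722, 0.0, -0.001]
contact_force: [-1.1, 0.7, -0.3]
opening: 0.007
t 16.25 p [0.5016 0.0203 0.0705] yaw -92.4 F [-1.1  0.7 -0.3] open 0.007 q [-0.05  0.77 -0.13  2.05  0.27  0.34 -2.01]
```

```bash
python3 -m pendant '[[[0,0,0],[0,-0.014,0],0],[[0,0,0],[0,-0.028,0],0],[[0,0,0],[0,-0.042,0],0],[[0,0,0],[0,-0.053,0],0],[[0,0,0],[0,-0.061,0],0],[[0,0,0],[0,-0.067,0],0],[[0,0,0],[0,-0.072,0],0],[[0,0,0],[0,-0.072,0],0]]'
python3 to.py; python3 - <<'E'
from h import *
snap("scene","s7")
E
```

```text
clock: 17.05
tool_pos: [0.5743, 0.0175, 0.0705]
eef_rot: [-0.692, 0.722, -0.0, 0.001]
contact_force: [-0.1, 0.4, -0.5]
opening: 0.006
t 17.05 p [0.5743 0.0175 0.0705] yaw -92.4 F [-0.1  0.4 -0.5] open 0.006 q [-0.01  0.82 -0.17  1.83  0.25  0.51 -1.96]
```

```bash
for i in 1 2 3; do python3 -m pendant '[[[0,0,0],[0,-0.002,0],0],[[0,0,0],[0,-0.004,0],0],[[0,0,0],[0,-0.004,0],0]]' | grep -E "pos|force"; done
```

```text
tool_pos: [0.5774, 0.0174, 0.0705]
contact_force: [-0.2, 0.1, 0.1]
tool_pos: [0.5818, 0.0172, 0.0705]
contact_force: [-0.6, 0.7, -0.7]
tool_pos: [0.5859, 0.017, 0.0705]
contact_force: [-1.2, -0.2, 0.8]
```

```bash
for i in 1 2 3; do python3 -m pendant '[[[0,0,0],[0,-0.002,0],0],[[0,0,0],[0,-0.003,0],0],[[0,0,0],[0,-0.003,0],0]]' | grep -E "pos|force"; done
```

```text
tool_pos: [0.5886, 0.0168, 0.0704]
contact_force: [-0.3, -0.7, -0.5]
tool_pos: [0.5912, 0.0167, 0.0704]
contact_force: [-0.8, 0.4, -0.3]
tool_pos: [0.591, 0.0166, 0.0701]
contact_force: [-7.0, 0.9, 5.8]
```

Solid stop (7 N) at TCP x = 0.591, where a shut drawer's lip (x ≈ 0.60) should stop the finger. Backing off and rising.

```bash
python3 -m pendant '[[[0,0,0],[0,0,0],0],[[0,0,0],[0,0,0],0],[[0,0,0],[0,0.02,0],0],[[0,0,0],[0,0.05,0],0],[[0,0,0],[0,0.08,-0.02],0],[[0,0,0],[0,0.09,-0.07],0.5],[[0,0,0],[0,0.09,-0.12],1],[[0,0,0],[0,0.09,-0.17],1],[[0,0,0],[0,0.09,-0.17],1]]'
python3 to.py .486 -.374 .22 -113 .486 -.374 .2 -23.3 .486 -.374 .2 -203.3
```

```text
clock: 19.8
tool_pos: [0.5096, 0.0211, 0.2469]
eef_rot: [-0.692, 0.722, -0.005, 0.006]
contact_force: [0.4, 0.1, 0.7]
opening: 0.344
t 19.8 p [0.5096 0.0211 0.2469] yaw -92.4 F [0.4 0.1 0.7] open 0.344 q [ 0.03  0.49 -0.25  1.87  0.16  0.79 -1.92]
turn [-0.014  0.005  0.359] shift [0.3958 0.0071 0.0258]
turn [-0.015 -0.007 -1.207] shift [0.3959 0.0074 0.0458]
turn [-0.008  0.016  1.935] shift [0.3959 0.0074 0.0458]
```

```bash
python3 -m pendant '[[[0,0,-0.1],[0.02,0,-0.01],1],[[-0.005,0,-0.24],[0.065,0,-0.01],1],[[-0.01,0,-0.38],[0.11,0,-0.01],1],[[-0.01,0,-0.52],[0.155,0,-0.01],1],[[-0.01,0,-0.66],[0.2,0,0],1],[[-0.01,0,-0.8],[0.245,0.002,0.0],1],[[-0.015,-0.005,-0.94],[0.29,0.004,0.01],1],[[-0.015,-0.007,-1.08],[0.335,0.006,0.02],1],[[-0.015,-0.007,-1.2],[0.375,0.007,0.025],1],[[-0.015,-0.007,-1.207],[0.396,0.007,0.025],1]]'
python3 -m pendant '[[[0,0,0],[0,0,0],1],[[0,0,0],[0,0,0],1],[[0,0,0],[0,0,0],1]]' >/dev/null
python3 to.py .486 -.374 .12 -23.2 .486 -.374 .0455 -23.2
python3 - <<'E'
from h import *
s=snap("scene","s8");t=snap("top","t8")
# second measurement of the reader from scene, first picture; and drawer check crop
a=cv2.resize(s[170:320,60:220],None,fx=2.5,fy=2.5,interpolation=cv2.INTER_CUBIC)
b=cv2.resize(t[170:320,250:410],None,fx=2.5,fy=2.5,interpolation=cv2.INTER_CUBIC)
cv2.imwrite("pics/c10.png",np.hstack([a,b]))
E
```

```text
clock: 20.8
tool_pos: [0.4784, -0.3801, 0.2133]
eef_rot: [0.979, -0.203, -0.008, 0.003]
contact_force: [0.3, 0.4, 0.2]
opening: 1.0
t 21.1 p [ 0.4816 -0.3728  0.2156] yaw -23.1 F [ 0.1  0.  -0.1] open 1.0 q [ 0.89  0.71 -0.57  1.58  0.44  0.99 -0.23]
turn [0.007 0.013 0.002] shift [ 0.0058 -0.0013  0.0955]
turn [0.007 0.013 0.002] shift [ 0.0067 -0.0018  0.17  ]
```

```bash
python3 - <<'E'
from h import *
print(proj("s0",[[.4863,-.3745,.128],[.4863,-.3745,.012]]), atz("s0",(131.5,246),.128))
# dot on handle top: green pixels
for n,z,(x0,x1,y0,y1) in (("s0",.128,(115,150,235,262)),("t0",.128,(470,510,262,290))):
    im=cv2.imread(f"pics/{n}.png").astype(int);c=im[y0:y1,x0:x1]
    g=c[...,1]-np.maximum(c[...,0],c[...,2]);m=g>20;yy,xx=np.nonzero(m)
    if len(xx): p=(np.average(xx,weights=g[m])+x0,np.average(yy,weights=g[m])+y0);print(n,len(xx),p,atz(n,p,z))
# drawer shut check: top picture brightness down a column beyond unit front
t=cv2.imread("pics/t8.png")
cx,cy=proj("t8",[[.619,.07,.146]])[0];print(cx,cy)
print(cv2.cvtColor(t,cv2.COLOR_BGR2GRAY)[int(cy)-6:int(cy)+30,int(cx)])
for x in(.618,.61,.6,.59):print(x,proj("t8",[[x,.07,.141]])[0].round(1),proj("t8",[[x,.015,.121]])[0].round(1))
print(cv2.cvtColor(t,cv2.COLOR_BGR2GRAY)[int(cy)-6:int(cy)+30,int(proj("t8",[[.61,.015,.121]])[0][0])])
E
```

```text
[[129.03794942 245.83327595]
 [145.063694   281.33564526]] [ 0.48844866 -0.36957313  0.128     ]
s0 6 (np.float64(128.014888337469), np.float64(245.5483870967742)) [ 0.48478688 -0.37652853  0.128     ]
t0 6 (np.float64(498.2119205298013), np.float64(272.85099337748346)) [ 0.48762973 -0.37497058  0.128     ]
299.60733109111806 209.22341201074852
[131 131 131 132 143  87  47  54  55  55  53  45 165  67  53  53  53  44
 110 128 124 120 113 114 115 111 115 120 108 105 110 112 112 111 116 116]
0.618 [299.7 210.2] [324.5 212.7]
0.61 [299.6 213.7] [324.4 216.2]
0.6 [299.5 218.1] [324.4 220.5]
0.59 [299.3 222.6] [324.3 224.9]
[132 131 131 131 132 137 110  80  51  24 176 171 167 167 166 169 178  67
 170 170 167 169 178  83 109 111 113 119 115 102 106 110 112 117 117 118]
```

Two independent fixes of the reader's top dot agree at about (0.486, -0.376). The lip edge in the top view (row 219.5) also puts the drawer shut to within about 2 mm. Descending on the handle.

```bash
python3 -m pendant '[[[0.007,0.013,0],[0.007,-0.001,0.02],1],[[0.007,0.013,0],[0.007,-0.001,0.05],1],[[0.007,0.013,0],[0.007,-0.001,0.08],1],[[0.007,0.013,0],[0.007,-0.001,0.11],1],[[0.007,0.013,0],[0.007,-0.001,0.14],1],[[0.007,0.013,0],[0.007,-0.001,0.16],1],[[0.007,0.013,0],[0.007,-0.001,0.17],1],[[0.007,0.013,0],[0.007,-0.001,0.17],1]]'
python3 to.py .4862 -.3755 .0455 -23.2
```

```text
clock: 22.0
tool_pos: [0.4847, -0.376, 0.0446]
eef_rot: [0.98, -0.201, -0.001, 0.0]
contact_force: [0.2, 0.4, -0.5]
opening: 1.0
t 22.0 p [ 0.4847 -0.376   0.0446] yaw -23.2 F [ 0.2  0.4 -0.5] open 1.0 q [ 0.83  0.93 -0.45  1.71  0.61  0.65 -0.36]
turn [0.    0.002 0.   ] shift [ 0.0012 -0.0011 -0.0009]
```

```bash
python3 -m pendant '[[[0,0,0],[0.001,0,0],0.6],[[0,0,0],[0.001,0,0],0.4],[[0,0,0],[0.001,0,0],0.2],[[0,0,0],[0.001,0,0],0.2],[[0,0,0],[0.001,0,0],0.2],[[0,0,0],[0.001,0,0],0.2],[[0,0,0],[0.001,0,0],0.2],[[0,0,0],[0.001,0,0],0.2],[[0,0,0],[0.001,0,0],0.2],[[0,0,0],[0.001,0,0],0.2]]' 35
python3 to.py
```

```text
clock: 23.0
tool_pos: [0.4859, -0.3775, 0.0453]
eef_rot: [0.979, -0.202, -0.0, 0.0]
contact_force: [0.1, 0.2, -1.0]
opening: 0.314
t 23.0 p [ 0.4859 -0.3775  0.0453] yaw -23.3 F [ 0.1  0.2 -1. ] open 0.314 q [ 0.83  0.93 -0.45  1.7   0.61  0.65 -0.36]
```

Gripped at 28 mm. Lifting straight up.

```bash
python3 -m pendant '[[[0,0,0],[0,0,-0.005],0.2],[[0,0,0],[0,0,-0.015],0.2],[[0,0,0],[0,0,-0.03],0.2],[[0,0,0],[0,0,-0.05],0.2],[[0,0,0],[0,0,-0.08],0.2],[[0,0,0],[0,0,-0.12],0.2],[[0,0,0],[0,0,-0.16],0.2],[[0,0,0],[0,0,-0.2],0.2],[[0,0,0],[0,0,-0.23],0.2],[[0,0,0],[0,0,-0.24],0.2]]'
python3 -m pendant '[[[0,0,0],[0,0,0],0.2],[[0,0,0],[0,0,0],0.2]]' >/dev/null
python3 to.py .673 .014 .28 -2.6 .5 -.2 .28 -15 
```

```text
clock: 24.0
tool_pos: [0.4879, -0.3777, 0.2903]
eef_rot: [0.979, -0.202, 0.003, 0.002]
contact_force: [1.1, -0.1, -3.0]
opening: 0.316
t 24.2 p [ 0.4849 -0.3771  0.2841] yaw -23.3 F [-0.  -0.1 -1.9] open 0.316 q [ 0.91  0.65 -0.61  1.49  0.39  1.13 -0.17]
turn [ 0.     0.003 -0.36 ] shift [ 0.0184 -0.4336  0.0036]
turn [ 0.001  0.003 -0.144] shift [-0.056  -0.1686  0.0041]
```

```bash
python3 -m pendant '[[[0,0,-0.01],[0,-0.015,0],0.2],[[0,0,-0.04],[0.002,-0.045,0],0.2],[[0,0,-0.07],[0.004,-0.085,0],0.2],[[0,0,-0.11],[0.006,-0.13,0],0.2],[[0,0,-0.15],[0.008,-0.175,0],0.2],[[0,0,-0.18],[0.01,-0.22,0],0.2],[[0,0,-0.22],[0.012,-0.265,0],0.2],[[0,0,-0.26],[0.014,-0.31,0],0.2],[[0,0,-0.29],[0.015,-0.35,0],0.2],[[0,0,-0.32],[0.016,-0.38,0],0.2]]'
python3 -m pendant '[[[0,0,-0.02],[0,-0.02,0],0.2],[[0,0,-0.04],[0,-0.035,0],0.2],[[0,0,-0.04],[0,-0.035,0],0.2],[[0,0,-0.04],[0,-0.035,0],0.2]]' >/dev/null
python3 to.py .673 .0135 .28 -2.6 .673 .0135 .21 -2.6
```

```text
clock: 25.2
tool_pos: [0.6504, -0.0292, 0.2833]
eef_rot: [0.999, -0.04, -0.002, -0.001]
contact_force: [-0.3, 0.5, -2.4]
opening: 0.319
t 25.6 p [ 0.6533 -0.0013  0.2847] yaw -2.7 F [-0.  -0.1 -2. ] open 0.317 q [ 0.26  0.72 -0.67  1.36  0.45  1.22 -0.49]
turn [ 0.003  0.001 -0.002] shift [ 0.019  -0.0158  0.0046]
turn [ 0.003  0.001 -0.002] shift [ 0.0191 -0.0159  0.0746]
```

```bash
python3 -m pendant '[[[0.003,0,0],[0.01,-0.008,0.005],0.2],[[0.003,0,0],[0.019,-0.016,0.015],0.2],[[0.003,0,0],[0.019,-0.016,0.03],0.2],[[0.003,0,0],[0.019,-0.016,0.045],0.2],[[0.003,0,0],[0.019,-0.016,0.058],0.2],[[0.003,0,0],[0.019,-0.016,0.067],0.2],[[0.003,0,0],[0.019,-0.016,0.072],0.2],[[0.003,0,0],[0.019,-0.016,0.072],0.2],[[0.003,0,0],[0.019,-0.016,0.072],0.2]]'
python3 to.py .673 .0135 .21 -2.6
python3 - <<'E'
from h import *
s=snap("scene","s9");t=snap("top","t9")
cv2.imwrite("pics/c11.png",cv2.resize(s[120:300,230:450],None,fx=3.4,fy=3.3,interpolation=cv2.INTER_CUBIC))
E
```

```text
clock: 26.5
tool_pos: [0.6739, 0.0155, 0.2135]
eef_rot: [1.0, -0.023, 0.0, -0.001]
contact_force: [0.3, -0.2, -1.4]
opening: 0.317
t 26.5 p [0.6739 0.0155 0.2135] yaw -2.6 F [ 0.3 -0.2 -1.4] open 0.317 q [ 0.22  0.81 -0.64  1.38  0.5   1.11 -0.54]
turn [-0.003 -0.    -0.001] shift [-0.0008  0.002   0.0035]
```

View pics/c11.png

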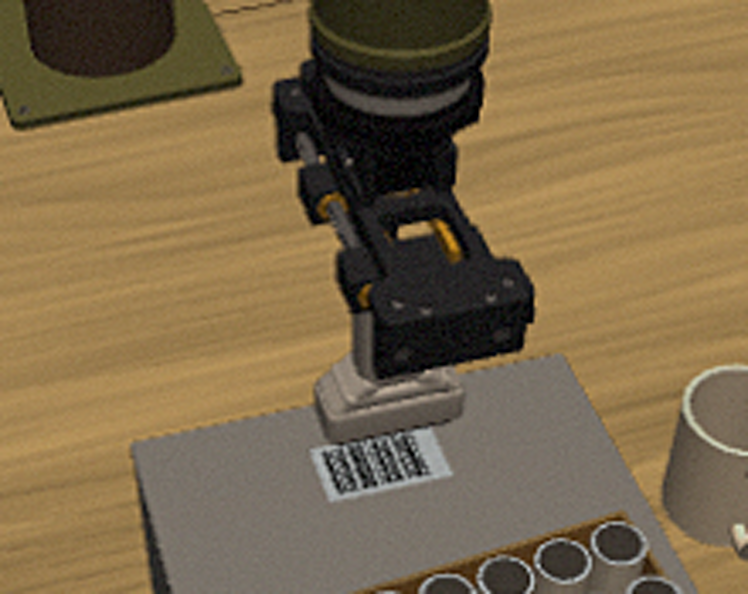

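The reader hangs upright over the label, its head parallel to the label's long side, with the drawer front hidden behind the unit. Checking the position numerically with the scene camera.

```bash
python3 - <<'E'
from h import *
P=lambda p,z:atz("s9",(230+p[0]/3.4,120+p[1]/3.3),z)
a,b=P((330,502),.146),P((452,470),.146);u=(b-a)/np.linalg.norm(b-a);print("label far edge",a[:2],b[:2],np.linalg.norm(b-a))
for z in(.17,.18,.19):
    c,d=P((328,442),z),P((465,411),z);print(z,c[:2],d[:2],np.linalg.norm(d-c), "mid",((c+d)/2)[:2],"ang",np.degrees(np.arctan2(*(d-c)[1::-1])))
c=np.cos(np.radians(-2.6));s=np.sin(np.radians(-2.6))
H=np.array([[.6735+.016*c-e*s,.0145+.016*s+e*c,.18] for e in(-.038,.038)])
print(((proj("s9",H)-[230,120])*[3.4,3.3]).round())
E
```

```text
label far edge [ 0.69248292 -0.02117765] [0.69206287 0.04952032] 0.07069921251053515
0.17 [ 0.67027819 -0.01472786] [0.67245946 0.0635913 ] 0.0783495312937369 mid [0.67136883 0.02443172] ang 88.40466325093044
0.18 [ 0.67863864 -0.01758823] [0.68078554 0.05949669] 0.07711481051229309 mid [0.67971209 0.02095423] ang 88.40466325093034
0.19 [ 0.6869991 -0.0204486] [0.68911162 0.05540208] 0.07588008973084932 mid [0.68805536 0.01747674] ang 88.40466325093048
[[322. 457.]
 [459. 428.]]
```

The picture puts the head about 3–5 mm towards +y and a few mm towards −x of my estimate, so I'll correct slightly, within tolerance either way. Then hold and check it is still.

```bash
python3 -m pendant '[[[0,0,0],[0.001,0.002,0.001],0.2],[[0,0,0],[0.003,0.004,0.002],0.2],[[0,0,0],[0.003,0.004,0.002],0.2],[[0,0,0],[0.003,0.004,0.002],0.2],[[0,0,0],[0.003,0.004,0.002],0.2],[[0,0,0],[0.003,0.004,0.002],0.2],[[0,0,0],[0.003,0.004,0.002],0.2],[[0,0,0],[0.003,0.004,0.002],0.2],[[0,0,0],[0.003,0.004,0.002],0.2]]'
python3 to.py .676 .0115 .211 -2.6
python3 - <<'E'
from h import *
s=snap("scene","s10");t=snap("top","t10");a=cv2.imread("pics/s9.png");b=cv2.imread("pics/s0.png");t0=cv2.imread("pics/t0.png")
# bystanders moved? compare patches with the first pictures
for n,i0,i1,(x0,x1,y0,y1) in(("mug s",b,s,(422,470,228,292)),("bottle s",b,s,(185,228,268,335)),("bottle t",t0,t,(415,460,195,235)),("mug t",t0,t,(200,245,170,222))):
    print(n,cv2.absdiff(i0[y0:y1,x0:x1],i1[y0:y1,x0:x1]).mean().round(1))
# light grey head: lowest head pixel row profile in scene crop around the label
c=cv2.cvtColor(s,cv2.COLOR_BGR2GRAY)
for x in(330,340,350,360):print(x,c[236:262,x])
print(np.abs(r.get_state()["qd"]).max())
E
```

```text
clock: 27.5
tool_pos: [0.6763, 0.0113, 0.211]
eef_rot: [1.0, -0.023, -0.0, -0.001]
contact_force: [0.2, -0.1, -1.9]
opening: 0.315
t 27.5 p [0.6763 0.0113 0.211 ] yaw -2.6 F [ 0.2 -0.1 -1.9] open 0.315 q [ 0.22  0.82 -0.64  1.38  0.5   1.11 -0.53]
turn [-0.002  0.001 -0.001] shift [-0.0003 -0.0002 -0.    ]
mug s 8.1
bottle s 8.6
bottle t 35.3
mug t 26.9
330 [134 135 132 136 141 153 149 147 109  89  92  93 131 112  90  87  85  82
  81  79  36  55  78  49  89  80]
340 [ 11   9  76  64 158 168 128  94  61 140 141 100  86  85  80  80  72  83
  30  22  91  88 112 122 124 124]
350 [ 69  76 136 143 116  88  67 150 136  95  89  83  87  80  82  80  41 150
 102  39   0  25  78 120  92 157]
360 [135 116 106  94  75 115 122  92  78  84  84  80  82  58  68 113 122 112
 110 115 122 126 145 159 173 164]
0.0017880054941011283
```

```bash
python3 - <<'E'
from h import *
for c in "st":
    i0=cv2.imread(f"pics/{c}0.png");i1=cv2.imread(f"pics/{c}10.png")
    for n,(x0,x1,y0,y1) in {"s":{"mug":(422,470,228,292),"bottle":(185,228,268,335)},"t":{"mug":(200,245,170,222),"bottle":(418,455,198,235)}}[c].items():
        m=cv2.matchTemplate(i1[y0-20:y1+20,x0-20:x1+20],i0[y0:y1,x0:x1],cv2.TM_CCOEFF_NORMED);_,v,_,l=cv2.minMaxLoc(m);print(c,n,round(v,3),np.array(l)-20)
c=np.cos(np.radians(-2.6));s=np.sin(np.radians(-2.6))
for z in(.1777,.182):print(proj("s10",[[.6763+.016*c-e*s,.0113+.016*s+e*c,z] for e in(-.02,0,.02)]).round(1).tolist())
E
```

```text
s mug 0.99 [0 0]
s bottle 0.989 [0 0]
t mug 1.0 [0 0]
t bottle 0.523 [-17  -4]
[[333.1, 258.8], [343.8, 256.4], [354.4, 254.0]]
[[333.1, 257.2], [343.9, 254.8], [354.5, 252.5]]
```

The mug and bottle are unmoved in the scene view; in the top view the arm hides the bottle. The head edge is within 3 px of the prediction (about 5 mm, inside tolerance). Handing in.

```bash
python3 -c "
from plant import r
print(r.finish_job())"
```

```text
the job is handed in; nothing more can be done
None
```

I laid the spirometer flat and screen up in the drawer and pushed the drawer shut. The job is handed in with the gripper holding the reader still above the label; no verdict was reported.

- **First grasp missed:** The fingertips sit about 36 mm higher than the reported tool position implies, so the first attempt closed on air above the spirometer without touching it. I measured the offset by touching the table and corrected for it. The drawer floor was then felt within 0.1 mm of the predicted height.
- **Drawer:** I pushed until it stopped firmly at about 7 N. The top view afterwards put the lip within about 2 mm of fully shut. I last saw the spirometer, flat and released, before the push; I could not see it once the drawer was shut.
- **Reader:** It is gripped at 28 mm. By arm readings the window is about 32 mm above the label and 3–4 mm off its centre, with the head aligned and the joints nearly still.
- **Disagreement:** In the last scene picture the head's lower edge was about 3 pixels (about 5 mm) off where I predicted. That is inside the 12 mm tolerance, and part of it may be the rounded edge of the head.
- **Mug and bottle:** Both are unmoved in the scene view. The top-view check failed for the bottle, probably because the arm was in the way.

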